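# Put the signing pen in its case and snap the cover on

### The arm

A 6-joint arm with a two-finger parallel gripper is mounted at the origin on the work surface. World frame = base frame: x ahead of the robot, y to its left, z up, the work surface at z = 0. Lengths are in m, angles in rad, forces in N, time in s.
With the tool pointing down it reaches from about 0.3 to 0.775 m from the base axis. Payload 14.6 kg.
Tool frame: the origin (TCP) lies midway between the tips of the shut fingers; the grasp point (between the pads) lies 19 mm behind it; z points along the fingers, y is the direction in which the jaws open and shut (so a half turn about z gives the same grasp; the last joint's range is limited). The gripper opens to 94 mm and grips with 3 to 60 N. Pads are 16 mm wide; open, the fingers measure 119 mm over their backs; the gripper's body (75 mm by 177 mm) begins 78 mm behind the grasp point.
Start: joints at [1.055, 0.3, 1.521, -0, 1.321, -0.067], TCP at [0.239, 0.496, 0.205] pointing down, gripper open.
Joint ranges: [-3.03, 3.03], [-0.79, 2.21], [0.23, 2.52], [-1.04, 4.18], [0, 3.07], [-2.55, 2.55]. Speed limits (rad/s): [2.22, 2.22, 2.57, 3.14, 3.14, 3.14].

### API

Orientations are given as [roll, pitch, yaw] about the fixed x, y, z axes, in that order (R = Rz(yaw) Ry(pitch) Rx(roll)).
In Python, from station import readout, imaging, job gives the robot as it stands.
- The arm moves only by the tool arm_command, never from a script. Its argument "increments" is a list of rows, each an object with "gripper": the opening, from 0 (shut) to 1 (fully open); "slide": the shift along the world's x, y, z in m, a list of three; "yaw": the turn about the world's z in rad. A call has 1 to 8 rows; each row is the pose to reach, as a shift and turn from the pose commanded when the call began; what a row does not reach only later rows make up. A row lasts 1/8 s, in which the tool goes at most 62.5 mm and 10.7 degrees, less where a joint would pass 70% of its speed; a pose out of reach is approached as far as the arm can. A call with a gripper value outside its range is refused whole. The fingers move at their own pace and stop on an object; "grip_force" is the grip in N (left out, the last holds). Time passes only in rows, so rows that repeat a pose let the fingers close. It gives the time, the measured TCP pose, the force and the opening at its end, in the units of the state.
- readout.get_obs(): the state, without advancing time (a new reading comes with each control period).
- imaging.camera(name): name is "scene" or "top" or "wrist"; returns a dict with "color" (400x640x3 uint8, red, green, blue), "mtx" (3x3 intrinsics, pixels), "D" ([k1, k2, p1, p2, k3] as OpenCV has them; the pictures are not rectified), "rvec" (rotation vector, rad) and "tvec" (3), from world to camera coordinates, as OpenCV has them. Camera axes: x right, y down, z forward; pixel columns grow to the right and rows downward; lengths in m; the calibration is good to about 2 mm. A picture is of the moment at which its call begins. There is no depth.
- job.hand_in(): hands the job in, once; it reports no verdict.
The state is a dict: "time_s": time; "qpos": joint angles; "joint_vel": joint speeds; "tau": joint torques, N m; "ee_pos": TCP position; "eef_rot": TCP orientation; "force": force on the tool from outside, world axes, zero at the start; "moment": the same for the moment, N m; "grip_width": finger opening in m.
Only numpy, scipy, OpenCV 4.12 (cv2) and the standard library are available. Lean on these libraries where they do the work, as an engineer would, in place of code of your own. Each camera call takes 0.05 s, during which the arm holds its last target. There are 200 camera calls.

### The job

The signing is over: lay the pen in the open pen case, put the loose cover on the case, and press it down until both side clips snap over it and it sits fully home on the rim. Keep pressing: finish while the robot is still pushing the cover firmly down (about 10 N), without letting go, and do not disturb the books, glasses case, notepad and mug around it.

Things in the scene. Friction and masses are not known exactly. Their poses are not given: they have to be found in the camera images.
- case: Grey open plastic pen tray, stuck to the table. Outside 200 (x, long axis) x 78 (y) x 36 mm high; walls and floor 4 mm, inside 192 x 70 x 32 mm deep. Origin: centre of the underside, z up. At the middle of each long side stands a 22 mm wide sprung steel clip, 55 mm high, whose nose (42.5 mm up) reaches 2.5 mm over the edge of a seated cover; above it a ramp flares outwards.
- case_rim (a point): Centre of the tray's mouth, level with the top of its walls (36 mm above the tray's underside). The cover's plate rests here when home.
- cover: Loose grey cover, 120 g: plate 200 (x) x 78 (y) x 5 mm, long edges bevelled below; underneath, near the corners, four studs 10 mm thick, 16 mm long and tapered, that fit inside the tray walls with 1.5 mm (y) and 2 mm (x) play; on top, across the middle, a grip rib 16 mm thick (x), 44 mm long (y), 22 mm high. Starts on the table standing on its studs. Origin: centre, at the studs' lower ends; z up. Fits either way round.
- cover_plate (a point): Centre of the underside of the cover's plate, 16 mm above the studs' ends; meets case_rim when home. It first touches the clips' ramps about 9 mm above the rim; the push then rises to 8 to 13 N and drops suddenly as the clips spring back over the plate with 2 to 3 mm to go, before it stops hard on the rim.
- cover_rib (a point): Centre of the top of the cover's grip rib, 43 mm above the studs' ends, 27 mm above the plate's underside.
- pen: Aluminium pen of 125 mm with a 4 mm dark end, hexagonal barrel 12.5 mm across flats (14.4 mm across corners), 30 g, lying on a flat on the table along its own x. Origin: below its middle, on its lowest flat. If it lies on its own flat its z is up.
- pen_mid (a point): The middle of the pen, on its axis.
- clip_left (a joint): How far the clip on the tray's +y side is pushed outwards, m: 0 at rest, about 0.002 as the cover's edge passes its nose, at most 0.006. It springs back by itself.
- clip_right (a joint): The same for the clip on the tray's -y side.
- books: Bystander: two paperbacks in a pile, 130 x 200 x 40 mm. Origin: centre of the underside. Leave alone.
- glasses_case: Bystander: black hard glasses case, 65 x 160 x 38 mm. Origin: centre of the underside. Leave alone.
- notepad: Bystander: pad of paper, 150 x 210 x 12 mm. Origin: centre of the underside. Leave alone.
- mug: Bystander: white mug, 82 mm wide, 95 mm high, handle on its y side. Origin: centre of the underside. Leave alone.
Not all that is in view belongs to the job. What is shaped like the cover but blue or green is not meant.

How it is judged:
On the way, in this order (a step that is already met when the one before it is completed fails the run):
1. the pen lies in the tray (x of pen_mid in the frame of case between -0.04 and 0.04 m and y of pen_mid in the frame of case between -0.034 and 0.034 m and z of pen_mid in the frame of case between 0.005 and 0.016 m and linear speed of pen below 0.05 m/s), for 0.2 s.
2. the cover is on the tray and presses a clip outwards (horizontal distance between cover_plate and case_rim below 0.012 m and z of cover_plate in the frame of case_rim below 0.02 m and value of joint any of clip_left, clip_right above 0.0012 m).
3. the clips have snapped back over the cover, which is pressed home on the rim (z of cover_plate in the frame of case_rim between -0.003 and 0.0015 m and horizontal distance between cover_plate and case_rim below 0.005 m and angle between cover's own z axis and vertical below 0.025 rad and angle between the x axis of cover and the x axis of case, either way round below 0.06 rad and value of joint each of clip_left, clip_right below 0.001 m and contact force between cover and case above 3 N and contact force between any of the fingers, the arm and cover above 3 N), for 0.2 s.
At the end, for the whole second after the job is handed in: Pen in the tray; cover home: plate within 1.5 mm of the rim, 5 mm of centre, tilt under 0.025 rad, within 0.06 rad of the tray's direction, both clips sprung back (under 1 mm out); robot still pressing: over 3 N cover to case, over 3 N robot to cover, through the last second (all of step 3 and x of pen_mid in the frame of case between -0.04 and 0.04 m and y of pen_mid in the frame of case between -0.034 and 0.034 m and z of pen_mid in the frame of case between 0.005 and 0.016 m); the arm keeps its last pose, push and grip.
It fails at once if the books is pushed more than 30 mm from its place (distance of books from where it was at the start of the episode above 0.03 m).
It fails at once if the glasses case is pushed more than 30 mm from its place (distance of glasses_case from where it was at the start of the episode above 0.03 m).
It fails at once if the notepad is pushed more than 30 mm from its place (distance of notepad from where it was at the start of the episode above 0.03 m).
It fails at once if the mug is pushed more than 30 mm from its place (distance of mug from where it was at the start of the episode above 0.03 m).
It also fails if it takes over 54 s, if anything falls off the work surface, if the arm or the gripper's body presses on something with over 40 N, if the wrist force passes 120 N, or if a joint passes its speed limit or range.

## Working session

There is one attempt and no reset: what is moved stays moved. The work goes in short steps, Python scripts to look and compute and a tool call to move; the robot and the scene stay as the last step left them, time stands still between calls to the robot, and variables do not carry over. Pictures are saved under pics/ and viewed, about 8 in all and at most 12, crops included, and the job is handed in when it is done.

Besides the shell and the picture viewer there is one more tool, called after "Call:" as name([rows], argument=value, ...), one row to a line, values as JSON. arm_command: Moves the arm, as the interface text tells. Its arguments: {"type":"object","properties":{"increments":{"type":"array","items":{"type":"object","properties":{"gripper":{"type":"number"},"slide":{"type":"array","items":{"type":"number"}},"yaw":{"type":"number"}}}},"grip_force":{"type":"number"}},"required":["increments"]}

```bash
mkdir -p pics; cat > h.py <<'E'
import numpy as np, cv2
from station import readout, imaging, job
def shot(n,f,crop=None,s=1):
    c=imaging.camera(n); np.savez(f'{f}.npz',**c); im=c['color'][...,::-1]
    if crop: x0,y0,x1,y1=crop; im=im[y0:y1,x0:x1]
    cv2.imwrite(f'pics/{f}.png',cv2.resize(im,None,fx=s,fy=s,interpolation=cv2.INTER_CUBIC)); return c
def world(f,px,z):
    c=np.load(f'{f}.npz'); R=cv2.Rodrigues(c['rvec'])[0]; t=c['tvec'].reshape(3)
    px=np.array(px,float).reshape(-1,1,2); u=cv2.undistortPoints(px,c['mtx'],c['D']).reshape(-1,2)
    o=-R.T@t; d=np.c_[u,np.ones(len(u))]@R; z=np.broadcast_to(z,len(u))
    return o+d*((z-o[2])/d[:,2])[:,None]
def proj(f,P):
    c=np.load(f'{f}.npz'); return cv2.projectPoints(np.array(P,float).reshape(-1,3),c['rvec'],c['tvec'],c['mtx'],c['D'])[0].reshape(-1,2)
E
python3 - <<'E'
from h import *
shot('top','top0',s=1.25); shot('scene','sc0',s=1.25)
print(readout.get_obs()); print(world('top0',[[320,200],[420,200],[320,300]],0))
E
```

```text
{'time_s': 0.1, 'qpos': array([ 1.05539976e+00,  3.00396890e-01,  1.52151303e+00, -5.36108415e-05,
        1.32076354e+00, -6.66102313e-02]), 'joint_vel': array([ 0.00017808, -0.00088636, -0.0010655 ,  0.0002958 , -0.00166253,
        0.00026174]), 'tau': array([ 2.60301116e-03, -5.32648480e+01, -3.53285193e+01,  7.10409461e-02,
        2.35182565e-02, -3.25620908e-05]), 'ee_pos': array([0.238526  , 0.49530679, 0.20495584]), 'eef_rot': array([-3.14051078e+00, -2.01255360e-05,  2.69281960e+00]), 'force': array([-0.68960931,  0.34533545, -0.3650574 ]), 'moment': array([-0.01273608,  0.03987404,  0.03125625]), 'grip_width': 0.09416895223861212}
[[ 0.54123023 -0.00379     0.        ]
 [ 0.53556094 -0.30247513  0.        ]
 [ 0.25155895  0.00087147  0.        ]]
```

View pics/top0.png

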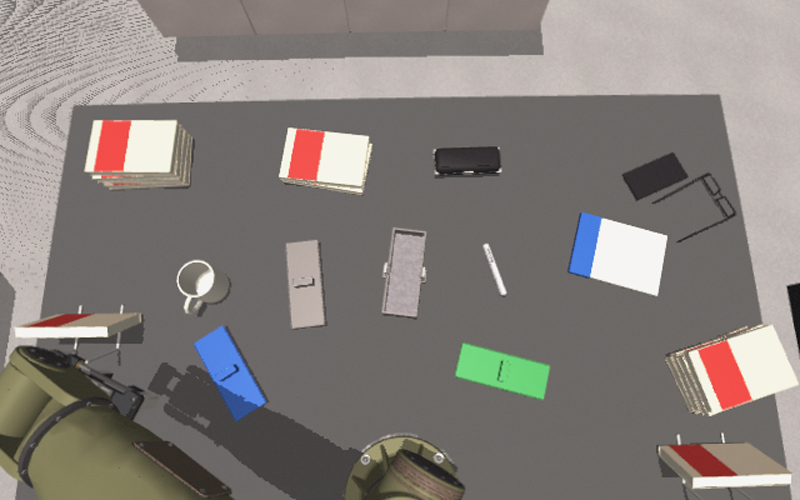

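View pics/sc0.png

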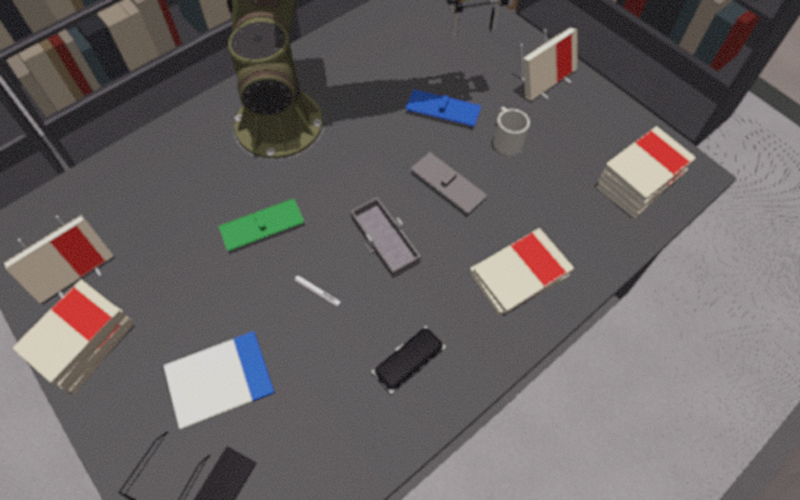

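Top view: the grey cover is at about (305,284), the tray at (405,273) and the pen at (494,269), all with the long axis roughly along world x. I'll enlarge that part.

```bash
python3 - <<'E'
from h import *
im=np.load('top0.npz')['color'][...,::-1][175:270,220:420]
cv2.imwrite('pics/crop0.png',cv2.resize(im,None,fx=4,fy=4,interpolation=cv2.INTER_CUBIC))
E
```

```text
(no output)
```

View pics/crop0.png

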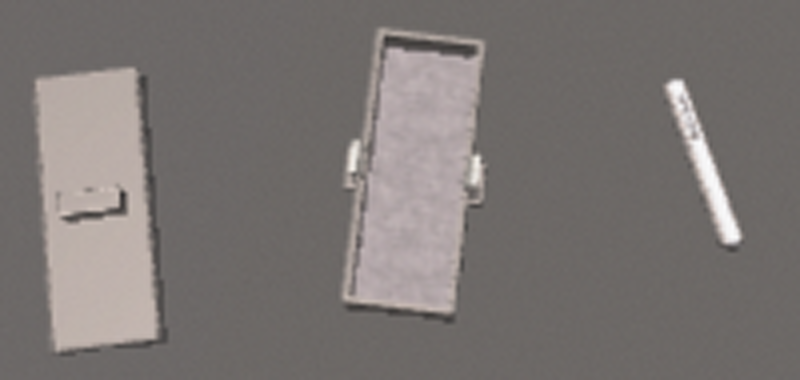

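In the crop, the cover plate corners are (36,78), (135,67), (160,341), (54,352). The tray rim corners are (378,28), (485,41), (455,318), (343,303), and the pen runs from (674,80) to (733,244).

```bash
python3 - <<'E'
from h import *
def W(p,z): return world('top0',(np.array(p)+.5)/4-.5+[220,175],z)
for n,p,z in [('cover',[(36,78),(135,67),(160,341),(54,352)],.021),('case',[(378,28),(485,41),(455,318),(343,303)],.036)]:
    w=W(p,z); print(n,w.round(4).tolist(),w.mean(0).round(4)); d=w[0]+w[1]-w[2]-w[3]; print('yaw',np.arctan2(d[1],d[0]), np.linalg.norm(d)/2)
print('rib',W([(90,200)],.043))
w=W([(674,80),(733,244)],.007); d=w[0]-w[1]; print('pen',w.round(4),w.mean(0),np.arctan2(d[1],d[0]),np.linalg.norm(d))
E
```

```text
cover [[0.5591, 0.2649, 0.021], [0.5661, 0.192, 0.021], [0.3652, 0.1697, 0.021], [0.3588, 0.2447, 0.021]] [0.4623 0.2178 0.021 ]
yaw 0.10555459713490882 0.20172919056900077
case [[0.5881, 0.0122, 0.036], [0.5768, -0.0657, 0.036], [0.3762, -0.039, 0.036], [0.3881, 0.0392, 0.036]] [ 0.4823 -0.0133  0.036 ]
yaw -0.1333202297260712 0.2020854173077381
rib [[0.46340366 0.21762127 0.043     ]]
pen [[ 0.5522 -0.2068  0.007 ]
 [ 0.4286 -0.2429  0.007 ]] [ 0.49036889 -0.22484825  0.007     ] 0.28371632240272393 0.12871501198361895
```

Call:
arm_command([
  {"slide":[0.02,-0.055,0],"yaw":-0.18},
  {"slide":[0.04,-0.11,0],"yaw":-0.36},
  {"slide":[0.06,-0.165,0],"yaw":-0.54},
  {"slide":[0.08,-0.22,0],"yaw":-0.72},
  {"slide":[0.1,-0.275,0],"yaw":-0.9},
  {"slide":[0.12,-0.33,0],"yaw":-1.08},
  {"slide":[0.14,-0.385,0],"yaw":-1.26},
  {"slide":[0.16,-0.44,0],"yaw":-1.44},
])

```text
invalid input
```

Call:
arm_command([
  {"gripper":1.0,"slide":[0.02,-0.055,0.0],"yaw":-0.18},
  {"gripper":1.0,"slide":[0.04,-0.11,0.0],"yaw":-0.36},
  {"gripper":1.0,"slide":[0.06,-0.165,0.0],"yaw":-0.54},
  {"gripper":1.0,"slide":[0.08,-0.22,0.0],"yaw":-0.72},
  {"gripper":1.0,"slide":[0.1,-0.275,0.0],"yaw":-0.9},
  {"gripper":1.0,"slide":[0.12,-0.33,0.0],"yaw":-1.08},
  {"gripper":1.0,"slide":[0.14,-0.385,0.0],"yaw":-1.26},
  {"gripper":1.0,"slide":[0.16,-0.44,0.0],"yaw":-1.44},
])

```text
time_s: 1.1
ee_pos: [0.3988, 0.0536, 0.2055]
eef_rot: [3.141, -0.0, 1.247]
force: [0.5, 0.8, 0.3]
grip_width: 0.0943
```

Call:
arm_command([
  {"gripper":1.0,"slide":[0.015,-0.045,0.0],"yaw":-0.17},
  {"gripper":1.0,"slide":[0.03,-0.09,-0.02],"yaw":-0.34},
  {"gripper":1.0,"slide":[0.045,-0.14,-0.04],"yaw":-0.51},
  {"gripper":1.0,"slide":[0.06,-0.19,-0.06],"yaw":-0.68},
  {"gripper":1.0,"slide":[0.075,-0.24,-0.08],"yaw":-0.85},
  {"gripper":1.0,"slide":[0.091,-0.279,-0.1],"yaw":-0.97},
  {"gripper":1.0,"slide":[0.091,-0.279,-0.1],"yaw":-0.97},
])

```text
time_s: 1.98
ee_pos: [0.489, -0.225, 0.1032]
eef_rot: [-3.139, 0.003, 0.279]
force: [-0.4, 0.9, 0.4]
grip_width: 0.094
```

```bash
python3 - <<'E'
from h import *
shot('wrist','w1',s=1.25); o=readout.get_obs(); print(o['ee_pos'],o['eef_rot'],o['force']); p=o['ee_pos']
print(proj('w1',[[p[0],p[1],.007],[.5522,-.2068,.007],[.4286,-.2429,.007]])*1.25)
E
```

```text
[ 0.48906901 -0.22381544  0.10429319] [-3.13986363e+00  1.68463179e-03  2.82160444e-01] [ 0.0896833  -0.61127668 -0.59964046]
[[397.13779584 246.28632028]
 [398.45685631 161.73992493]
 [399.20456208 320.01373587]]
```

View pics/w1.png

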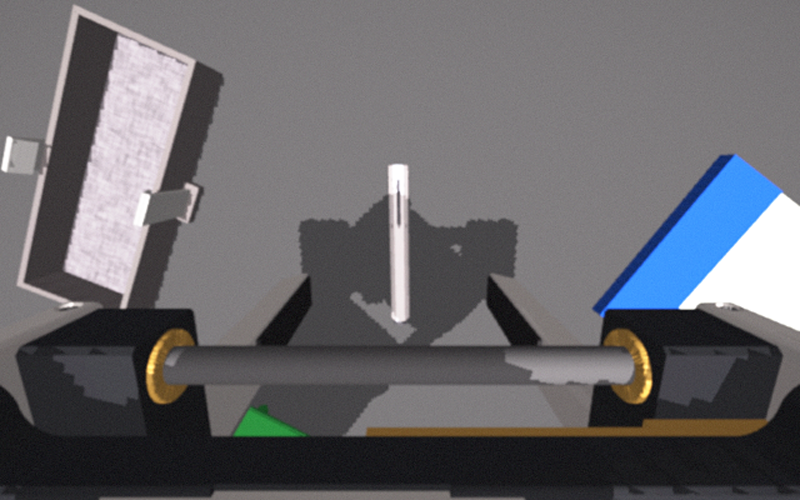

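The pen runs from (398,165) to (400,320), centred under the TCP projection at (397,246) and aligned with it. Next I descend and grip.

Call:
arm_command([
  {"gripper":0.6,"slide":[0,0,-0.04],"yaw":0.0},
  {"gripper":0.6,"slide":[0,0,-0.08],"yaw":0.0},
  {"gripper":0.6,"slide":[0,0,-0.1],"yaw":0.0},
  {"gripper":0.0,"slide":[0,0,-0.1],"yaw":0.0},
  {"gripper":0.0,"slide":[0,0,-0.1],"yaw":0.0},
  {"gripper":0.0,"slide":[0,0,-0.1],"yaw":0.0},
  {"gripper":0.0,"slide":[0,0,-0.1],"yaw":0.0},
], grip_force=15)

```text
time_s: 2.9
ee_pos: [0.4899, -0.2236, 0.0062]
eef_rot: [3.141, -0.001, 0.283]
force: [0.1, -0.1, -0.3]
grip_width: 0.0271
```

```bash
python3 - <<'E'
from h import *
def W(p,z): return world('w1',(np.array(p)+.5)/1.25-.5,z)
print(W([(75,8),(196,62),(124,303),(19,285)],.036))
E
```

```text
[[ 0.58586466  0.00979921  0.036     ]
 [ 0.57600672 -0.06646739  0.036     ]
 [ 0.39827168 -0.03923842  0.036     ]
 [ 0.39109304  0.0365061   0.036     ]]
```

Call:
arm_command([
  {"gripper":0.0,"slide":[0,0,0],"yaw":0.0},
  {"gripper":0.0,"slide":[0,0,0],"yaw":0.0},
  {"gripper":0.0,"slide":[0,0,0],"yaw":0.0},
  {"gripper":0.0,"slide":[0,0,0.05],"yaw":0.0},
  {"gripper":0.0,"slide":[0,0,0.1],"yaw":0.0},
], grip_force=15)

```text
time_s: 3.52
ee_pos: [0.4892, -0.2233, 0.1063]
eef_rot: [-3.14, 0.001, 0.283]
force: [0.3, -0.7, 0.2]
grip_width: 0.0133
```

Call:
arm_command([
  {"gripper":0.0,"slide":[-0.001,0.04,0.0],"yaw":-0.08},
  {"gripper":0.0,"slide":[-0.003,0.09,0.0],"yaw":-0.18},
  {"gripper":0.0,"slide":[-0.005,0.14,0.0],"yaw":-0.28},
  {"gripper":0.0,"slide":[-0.006,0.19,0.0],"yaw":-0.37},
  {"gripper":0.0,"slide":[-0.007,0.21,0.0],"yaw":-0.416},
  {"gripper":0.0,"slide":[-0.007,0.21,0.0],"yaw":-0.416},
])

```text
time_s: 4.28
ee_pos: [0.4825, -0.0125, 0.1054]
eef_rot: [-3.142, 0.0, -0.131]
force: [0.1, -0.1, -0.5]
grip_width: 0.0135
```

```bash
python3 - <<'E'
from h import *
shot('wrist','w2',s=1.25); o=readout.get_obs(); print(o['ee_pos'],o['eef_rot'],o['grip_width']); p=o['ee_pos']
print(proj('w2',[[p[0],p[1],.036]])*1.25)
E
```

```text
[ 0.48261189 -0.01343239  0.10537967] [ 3.14147441e+00  1.00238841e-04 -1.31188266e-01] 0.013189652759327803
[[398.96290142 255.5085503 ]]
```

View pics/w2.png

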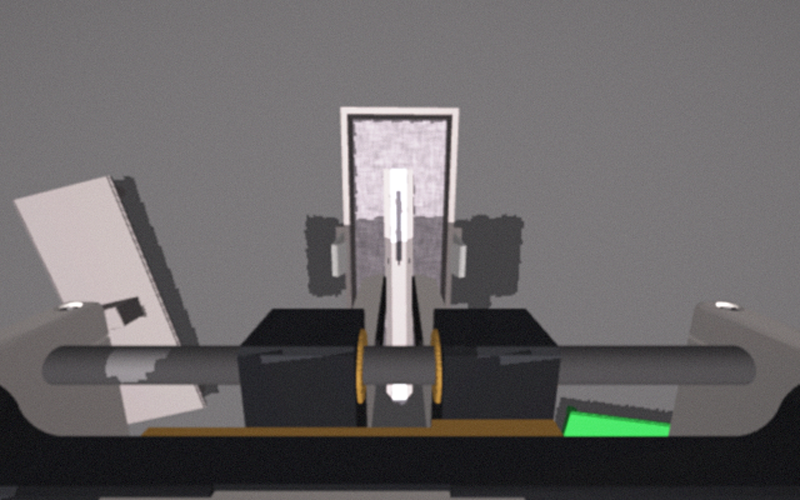

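The tray is centred under the pen: its far rim runs from (341,108) to (459,108), and the clips are near y=257 on both sides. I'll lower and release.

Call:
arm_command([
  {"gripper":0.0,"slide":[0,0,-0.04],"yaw":0.0},
  {"gripper":0.0,"slide":[0,0,-0.075],"yaw":0.0},
  {"gripper":0.0,"slide":[0,0,-0.092],"yaw":0.0},
  {"gripper":0.0,"slide":[0,0,-0.094],"yaw":0.0},
  {"gripper":0.3,"slide":[0,0,-0.094],"yaw":0.0},
  {"gripper":0.3,"slide":[0,0,-0.094],"yaw":0.0},
  {"gripper":0.3,"slide":[0,0,-0.094],"yaw":0.0},
])

```text
time_s: 5.2
ee_pos: [0.483, -0.0136, 0.0121]
eef_rot: [-3.142, -0.001, -0.133]
force: [-0.7, -0.4, -0.4]
grip_width: 0.028
```

```bash
python3 - <<'E'
from h import *
def W(p,z): return world('w2',(np.array(p)+.5)/1.25-.5,z)
w=W([(340.5,107.5),(459.5,107.5)],.036); e=w[0]-w[1]; yaw=np.arctan2(-e[0],e[1]); print(w,np.linalg.norm(e),yaw)
for y in (yaw,-.133): print(w.mean(0)-.1*np.array([np.cos(y),np.sin(y),0]))
E
```

```text
[[ 0.58731522  0.01163654  0.036     ]
 [ 0.57711953 -0.06582757  0.036     ]] 0.07813219893499596 -0.1308659620440614
[ 0.48307245 -0.01404624  0.036     ]
[ 0.48310052 -0.01383469  0.036     ]
```

Call:
arm_command([
  {"gripper":0.3,"slide":[0,0,0.05],"yaw":0.0},
  {"gripper":0.3,"slide":[0,0,0.1],"yaw":0.0},
  {"gripper":0.5,"slide":[0,0.03,0.14],"yaw":0.18},
  {"gripper":0.6,"slide":[-0.004,0.07,0.14],"yaw":0.36},
  {"gripper":0.6,"slide":[-0.007,0.1,0.14],"yaw":0.54},
  {"gripper":0.6,"slide":[-0.01,0.13,0.14],"yaw":0.72},
  {"gripper":0.6,"slide":[-0.014,0.16,0.14],"yaw":0.9},
  {"gripper":0.6,"slide":[-0.017,0.19,0.14],"yaw":1.08},
])

```text
time_s: 6.2
ee_pos: [0.4654, 0.1775, 0.1518]
eef_rot: [3.141, -0.0, 0.953]
force: [0.4, 0.7, -0.2]
grip_width: 0.0562
```

Call:
arm_command([
  {"gripper":0.6,"slide":[0,0.01,0.0],"yaw":0.18},
  {"gripper":0.6,"slide":[-0.001,0.03,-0.01],"yaw":0.36},
  {"gripper":0.6,"slide":[-0.002,0.04,-0.02],"yaw":0.54},
  {"gripper":0.6,"slide":[-0.003,0.041,-0.03],"yaw":0.72},
  {"gripper":0.6,"slide":[-0.003,0.041,-0.03],"yaw":0.73},
  {"gripper":0.6,"slide":[-0.003,0.041,-0.03],"yaw":0.73},
])

```text
time_s: 6.95
ee_pos: [0.4629, 0.2175, 0.122]
eef_rot: [3.141, -0.0, 1.673]
force: [-1.0, -0.2, -0.1]
grip_width: 0.0565
```

```bash
python3 - <<'E'
from h import *
shot('wrist','w3',s=1.25); o=readout.get_obs(); print(o['ee_pos'],o['eef_rot'],o['grip_width'],o['force']); p=o['ee_pos']
print(proj('w3',[[p[0],p[1],.043]])*1.25)
shot('top','top1',(285,170,365,270),5)
E
```

```text
[0.46291415 0.21748952 0.12208214] [ 3.14068874e+00 -2.71121448e-04  1.67333516e+00] 0.05635322041845376 [ 0.56052016  0.38254281 -0.13644876]
[[399.76613043 253.34969991]]
```

View pics/w3.png

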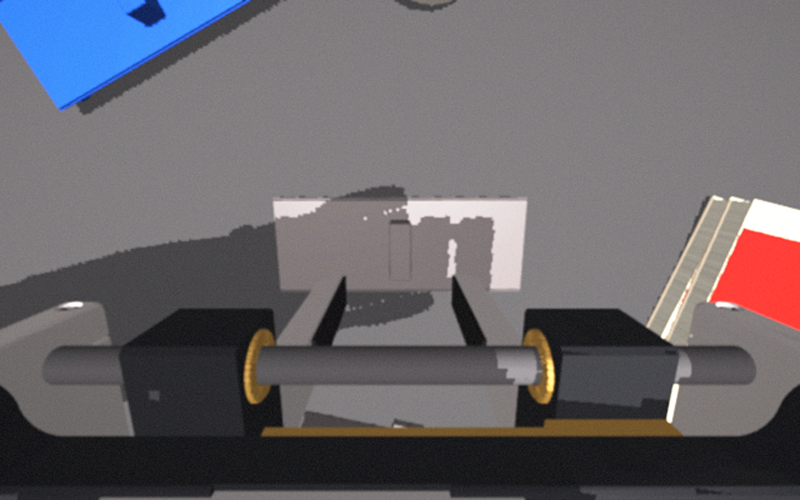

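View pics/top1.png

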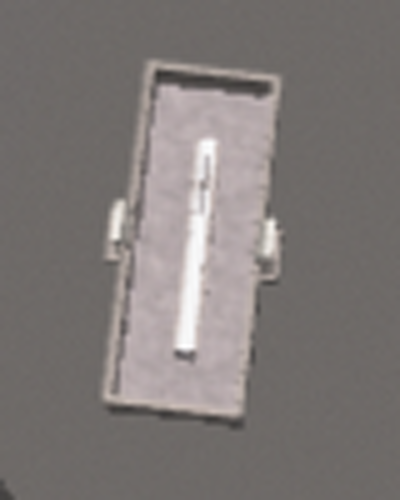

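The pen lies along the tray, well inside, from (207,140) to (185,355) in the top crop. The cover's rib is at (389–411, 221–280) in the wrist view, against the TCP projection at (400,253), and the plate's far edge runs from (273,198) to (527,198).

```bash
python3 - <<'E'
from h import *
def W(p,z): return world('w3',(np.array(p)+.5)/1.25-.5,z)
w=W([(273,199),(527,199),(522,290),(280,290)],.021);print(w.round(4)); e=w[1]-w[0]; print(np.arctan2(e[1],e[0]),np.linalg.norm(e)); yaw=np.arctan2(e[1],e[0])
print(w[:2].mean(0)-.039*np.array([-np.sin(yaw),np.cos(yaw),0]))
r=W([(389,221),(411,221),(411,280),(389,280)],.043);print(r.round(4),r.mean(0))
E
```

```text
[[0.3601 0.2456 0.021 ]
 [0.5583 0.2659 0.021 ]
 [0.5681 0.191  0.021 ]
 [0.3675 0.1705 0.021 ]]
0.10222165378830392 0.19921393811136176
[0.4631537  0.21698021 0.021     ]
[[0.4524 0.2411 0.043 ]
 [0.4685 0.2427 0.043 ]
 [0.4735 0.1976 0.043 ]
 [0.4568 0.1959 0.043 ]] [0.46280508 0.21933607 0.043     ]
```

Call:
arm_command([
  {"gripper":0.6,"slide":[0,0,-0.04],"yaw":0.0},
  {"gripper":0.6,"slide":[0,0,-0.08],"yaw":0.0},
  {"gripper":0.6,"slide":[0,0,-0.098],"yaw":0.0},
  {"gripper":0.4,"slide":[0,0,-0.099],"yaw":0.0},
  {"gripper":0.0,"slide":[0,0,-0.099],"yaw":0.0},
  {"gripper":0.0,"slide":[0,0,-0.099],"yaw":0.0},
  {"gripper":0.0,"slide":[0,0,-0.099],"yaw":0.0},
  {"gripper":0.0,"slide":[0,0,-0.099],"yaw":0.0},
], grip_force=45)

```text
time_s: 8.05
ee_pos: [0.4628, 0.2176, 0.0227]
eef_rot: [3.141, -0.0, 1.677]
force: [0.2, 0.1, 1.9]
grip_width: 0.0157
```

Call:
arm_command([
  {"gripper":0.0,"slide":[0,0,0],"yaw":0.0},
  {"gripper":0.0,"slide":[0,0,0],"yaw":0.0},
])

```text
time_s: 8.3
ee_pos: [0.4628, 0.2176, 0.0227]
eef_rot: [3.141, -0.0, 1.677]
force: [-1.2, -0.2, 4.0]
grip_width: 0.016
```

Call:
arm_command([
  {"gripper":0.0,"slide":[0,0,0.04],"yaw":0.0},
  {"gripper":0.0,"slide":[0,0,0.09],"yaw":0.0},
  {"gripper":0.0,"slide":[0.003,-0.035,0.11],"yaw":-0.04},
  {"gripper":0.0,"slide":[0.008,-0.09,0.11],"yaw":-0.1},
  {"gripper":0.0,"slide":[0.013,-0.145,0.11],"yaw":-0.15},
  {"gripper":0.0,"slide":[0.017,-0.2,0.11],"yaw":-0.21},
  {"gripper":0.0,"slide":[0.02,-0.231,0.11],"yaw":-0.235},
  {"gripper":0.0,"slide":[0.02,-0.231,0.1],"yaw":-0.235},
])

```text
time_s: 9.3
ee_pos: [0.4828, -0.0151, 0.1223]
eef_rot: [3.141, 0.0, 1.439]
force: [-0.9, 1.1, -0.9]
grip_width: 0.0157
```

Call:
arm_command([
  {"gripper":0.0,"slide":[0,0,-0.03],"yaw":0.0},
  {"gripper":0.0,"slide":[0,0,-0.03],"yaw":0.0},
])

```text
time_s: 9.55
ee_pos: [0.4812, -0.0125, 0.0905]
eef_rot: [-3.137, -0.0, 1.443]
force: [0.0, 1.0, -0.5]
grip_width: 0.0161
```

```bash
python3 - <<'E'
from h import *
shot('wrist','w4',s=1.25); o=readout.get_obs(); print(o['ee_pos'],o['eef_rot'],o['grip_width'],o['force'])
p=o['ee_pos']; z=p[2]-.002; y=o['eef_rot'][2]-np.pi/2; R=np.array([[np.cos(y),-np.sin(y)],[np.sin(y),np.cos(y)]])
c=np.array([(s*.1,t*.039) for s,t in [(-1,1),(1,1),(1,-1),(-1,-1)]])
print('cover pred',z,(proj('w4',np.c_[c@R.T+p[:2],[z]*4])*1.25).round(1).tolist())
y=-.131;R=np.array([[np.cos(y),-np.sin(y)],[np.sin(y),np.cos(y)]])
print('case pred',(proj('w4',np.c_[c@R.T+[.483,-.0138],[.036]*4])*1.25).round(1).tolist())
E
```

```text
[ 0.48207012 -0.0126495   0.09189764] [-3.13936314e+00 -2.91725856e-05  1.44289727e+00] 0.015899612290483627 [ 0.0219289   0.30317791 -1.8260717 ]
cover pred 0.08989764389484806 [[205.5, 216.6], [599.3, 216.9], [581.1, 355.9], [222.9, 355.0]]
case pred [[251.3, 205.6], [555.9, 206.8], [544.3, 317.2], [261.4, 315.8]]
```

View pics/w4.png

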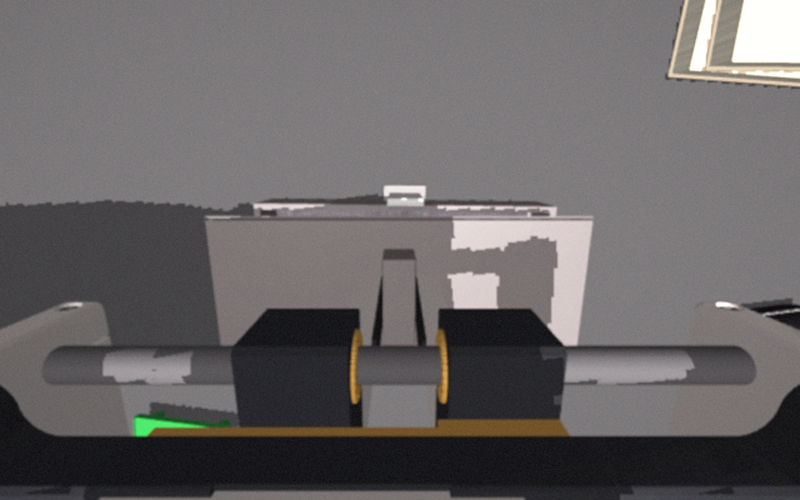

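The cover is held level over the tray. The plate's far edge is at (205–593, 217), with the rim behind it at (254–557, 204). I'll take a settled, enlarged view to refine x and y.

```bash
python3 - <<'E'
from h import *
shot('wrist','w5'); 
im=np.load('w5.npz')['color'][...,::-1]
a=im[140:190,155:255]; b=im[140:190,395:495]; m=im[140:190,290:350]
cv2.imwrite('pics/w5c.png',np.vstack([cv2.resize(i,(800,400) ,interpolation=cv2.INTER_NEAREST)[:300] for i in (a[5:],b[5:])]) if 0 else np.vstack([cv2.resize(i[8:45],None,fx=8,fy=8,interpolation=cv2.INTER_NEAREST) for i in (a,b)]))
o=readout.get_obs(); print(o['ee_pos'],o['eef_rot'],o['force'])
p=o['ee_pos']; z=p[2]-.002; y=o['eef_rot'][2]-np.pi/2; R=np.array([[np.cos(y),-np.sin(y)],[np.sin(y),np.cos(y)]])
c=np.array([(s*.1,t*.039) for s,t in [(-1,1),(1,1)]])
off=np.array([[155,148],[395,148]])
print('cover',((proj('w5',np.c_[c@R.T+p[:2],[z]*2])-off+.5)*8).round(1).tolist())
y=-.131;R=np.array([[np.cos(y),-np.sin(y)],[np.sin(y),np.cos(y)]])
print('case',((proj('w5',np.c_[c@R.T+[.483,-.0138],[.036]*2])-off+.5)*8).round(1).tolist())
E
```

```text
[ 0.48266883 -0.01280047  0.09278367] [-3.14123018e+00 -6.99928628e-05  1.44279811e+00] [ 0.459514   -0.14025435 -0.85155501]
cover [[78.4, 206.2], [670.6, 207.7]]
case [[367.1, 134.7], [384.9, 141.5]]
```

View pics/w5c.png

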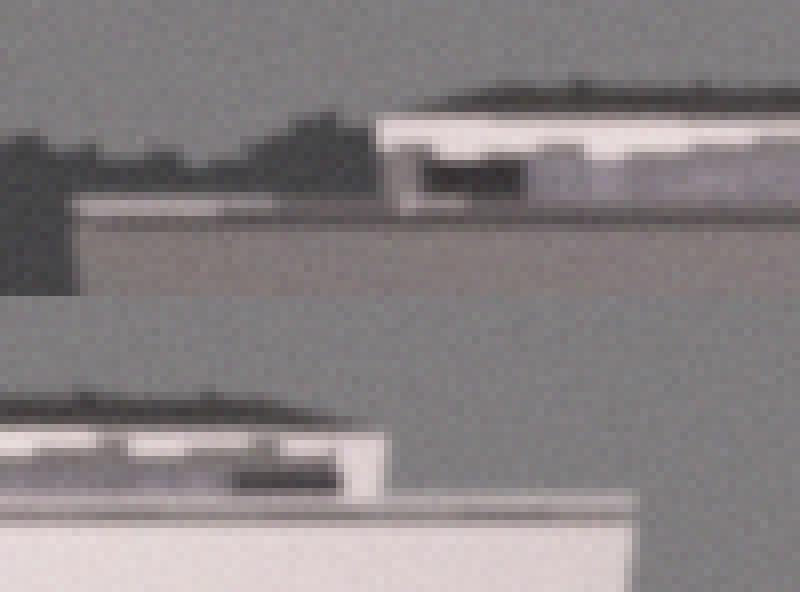

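```bash
python3 - <<'E'
from h import *
off=np.array([[155,148],[395,148]])
def P(p): return np.array(p)/8-.5+off
y=-.132; ex=np.array([np.cos(y),np.sin(y),0]); ey=np.array([-np.sin(y),np.cos(y),0])
C=np.array([.483,-.0138,0])
c=np.load('w5.npz'); cam=-cv2.Rodrigues(c['rvec'])[0].T@c['tvec'].reshape(3); print('cam',cam,(cam-C)@ex,(cam-C)@ey)
cv=P([(75,222),(636,222)]); cs=P([(375,114),(388,138)])
for n,p,zs in (('case',cs,[.036]),('cover',cv,[.086,.088,.090,.092])):
    for z in zs:
        w=world('w5',p,z); d=w-C; print(n,z,np.linalg.norm(w[1]-w[0]).round(4),'along',(d@ex).mean().round(4),'edge y -> centre',((d@ey).mean()-.039).round(4),'slope',((w[1]-w[0])@ey/.2).round(4))
cv=P([(75,198),(636,198)])
for z in [.081,.083,.085,.087]:
    w=world('w5',cv,z); d=w-C; print('lower',z,np.linalg.norm(w[1]-w[0]).round(4),((d@ex).mean()).round(4),((d@ey).mean()-.039).round(4))
E
```

```text
cam [0.48991059 0.05233189 0.27001699] -0.0018536070014138766 0.06646613897307188
case 0.036 0.1993 along 0.0006 edge y -> centre 0.0012 slope -0.0079
cover 0.086 0.2031 along -0.0021 edge y -> centre -0.001 slope 0.0047
cover 0.088 0.2009 along -0.0021 edge y -> centre -0.0007 slope 0.0046
cover 0.09 0.1987 along -0.0021 edge y -> centre -0.0004 slope 0.0046
cover 0.092 0.1965 along -0.0021 edge y -> centre -0.0001 slope 0.0045
lower 0.081 0.2081 -0.0022 0.0002
lower 0.083 0.2059 -0.0021 0.0005
lower 0.085 0.2037 -0.0021 0.0008
lower 0.087 0.2015 -0.0021 0.0011
```

Call:
arm_command([
  {"gripper":0.0,"slide":[0.002,0.001,-0.01],"yaw":-0.01},
  {"gripper":0.0,"slide":[0.002,0.001,-0.025],"yaw":-0.01},
  {"gripper":0.0,"slide":[0.002,0.001,-0.025],"yaw":-0.01},
  {"gripper":0.0,"slide":[0.002,0.001,-0.025],"yaw":-0.01},
  {"gripper":0.0,"slide":[0.002,0.001,-0.025],"yaw":-0.01},
])

```text
time_s: 10.28
ee_pos: [0.4848, -0.0125, 0.0678]
eef_rot: [3.141, -0.0, 1.432]
force: [-0.5, -0.4, -1.0]
grip_width: 0.0156
```

```bash
python3 - <<'E'
from h import *
shot('wrist','w6'); 
im=np.load('w6.npz')['color'][...,::-1]
a=im[148:190,155:255]; b=im[148:190,395:495]
cv2.imwrite('pics/w6c.png',np.vstack([cv2.resize(i[:37],None,fx=8,fy=8,interpolation=cv2.INTER_NEAREST) for i in (a,b)]))
o=readout.get_obs(); print(o['ee_pos'],o['eef_rot'],o['force'])
E
```

```text
[ 0.48481357 -0.0125169   0.06776385] [ 3.14100974e+00 -1.37232368e-05  1.43177213e+00] [-0.5435493   0.2525904  -1.38182926]
```

View pics/w6c.png

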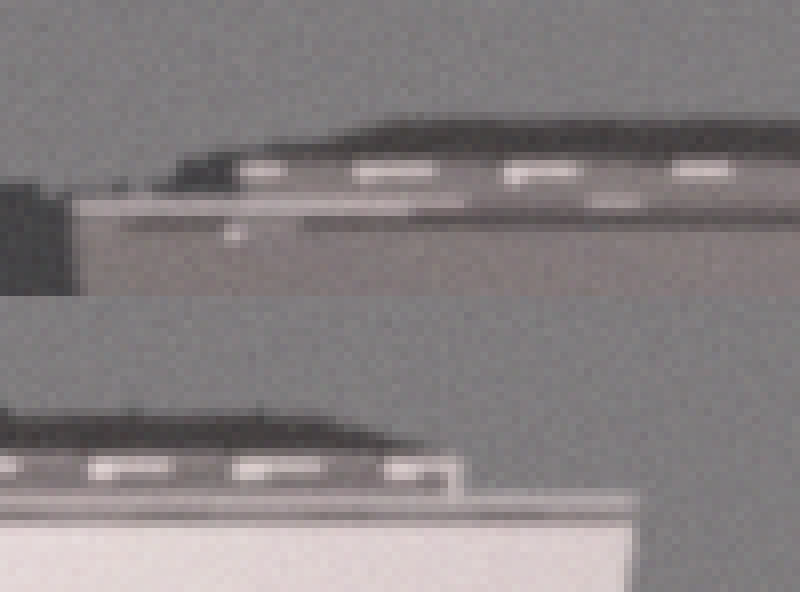

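Rim far corners are at crop (240,158) and (463,455), and the cover corners are unchanged at x=75 and x=636. Both edges are parallel now.

```bash
python3 - <<'E'
from h import *
off=np.array([[155,148],[395,148]])
def P(p): return np.array(p)/8-.5+off
y=-.139; ex=np.array([np.cos(y),np.sin(y),0]); ey=np.array([-np.sin(y),np.cos(y),0])
C=np.array([.483,-.0138,0])
cv=P([(75,224),(636,224)]); lo=P([(75,198),(636,198)]); cs=P([(240,158),(463,158)])
T=np.array([.4848,-.0125,0])-C; print('tcp',T@ex,T@ey)
for n,p,zs in (('case',cs,[.036]),('cover',cv,[.063,.065]),('lower',lo,[.058,.060])):
    for z in zs:
        w=world('w6',p,z); d=w-C; print(n,z,np.linalg.norm(w[1]-w[0]).round(4),'along',(d@ex).mean().round(4),'cy',((d@ey).mean()-.039).round(4))
E
```

```text
tcp 0.0016025204017989841 0.001536856649729605
case 0.036 0.1988 along 0.0005 cy 0.0015
cover 0.063 0.2019 along 0.0009 cy -0.0005
cover 0.065 0.1997 along 0.0009 cy -0.0002
lower 0.058 0.2068 along 0.0009 cy 0.0009
lower 0.06 0.2046 along 0.0009 cy 0.0012
```

Cover and tray agree to about 0.5 mm in x and y when I use the silhouette edges, and in yaw. I'll descend until the studs are inside.

Call:
arm_command([
  {"gripper":0.0,"slide":[0,0,-0.004],"yaw":0.0},
  {"gripper":0.0,"slide":[0,0,-0.007],"yaw":0.0},
  {"gripper":0.0,"slide":[0,0,-0.01],"yaw":0.0},
  {"gripper":0.0,"slide":[0,0,-0.013],"yaw":0.0},
  {"gripper":0.0,"slide":[0,0,-0.013],"yaw":0.0},
])

```text
time_s: 10.95
ee_pos: [0.4846, -0.0125, 0.0543]
eef_rot: [-3.141, 0.0, 1.432]
force: [-0.8, -0.6, -1.5]
grip_width: 0.0157
```

Call:
arm_command([
  {"gripper":0.0,"slide":[0,0,-0.001],"yaw":0.0},
  {"gripper":0.0,"slide":[0,0,-0.002],"yaw":0.0},
  {"gripper":0.0,"slide":[0,0,-0.003],"yaw":0.0},
  {"gripper":0.0,"slide":[0,0,-0.004],"yaw":0.0},
  {"gripper":0.0,"slide":[0,0,-0.004],"yaw":0.0},
], grip_force=60)

```text
time_s: 11.58
ee_pos: [0.4848, -0.0126, 0.0505]
eef_rot: [3.141, 0.0, 1.432]
force: [1.3, -2.8, 2.8]
grip_width: 0.0155
```

Call:
arm_command([
  {"gripper":0.0,"slide":[0,-0.0005,-0.001],"yaw":0.0},
  {"gripper":0.0,"slide":[0,-0.0005,-0.002],"yaw":0.0},
  {"gripper":0.0,"slide":[0,-0.0005,-0.002],"yaw":0.0},
])

```text
time_s: 11.95
ee_pos: [0.4849, -0.0128, 0.0487]
eef_rot: [3.141, -0.0, 1.432]
force: [0.5, -0.8, 6.1]
grip_width: 0.0157
```

Call:
arm_command([
  {"gripper":0.0,"slide":[0,0,-0.001],"yaw":0.0},
  {"gripper":0.0,"slide":[0,0,-0.002],"yaw":0.0},
  {"gripper":0.0,"slide":[0,0,-0.003],"yaw":0.0},
  {"gripper":0.0,"slide":[0,0,-0.003],"yaw":0.0},
])

```text
time_s: 12.45
ee_pos: [0.4852, -0.0128, 0.046]
eef_rot: [3.14, -0.0, 1.432]
force: [-0.0, -1.1, 7.7]
grip_width: 0.0155
```

Call:
arm_command([
  {"gripper":0.0,"slide":[0,0,-0.001],"yaw":0.0},
  {"gripper":0.0,"slide":[0,0,-0.002],"yaw":0.0},
  {"gripper":0.0,"slide":[0,0,-0.002],"yaw":0.0},
])

```text
time_s: 12.82
ee_pos: [0.4843, -0.0128, 0.043]
eef_rot: [-3.141, -0.0, 1.432]
force: [-1.2, -0.1, 0.0]
grip_width: 0.0154
```

The force rose to about 8 N and dropped to 0, so the clips have snapped. Next I press home.

Call:
arm_command([
  {"gripper":0.0,"slide":[0,0,-0.0005],"yaw":0.0},
  {"gripper":0.0,"slide":[0,0,-0.001],"yaw":0.0},
  {"gripper":0.0,"slide":[0,0,-0.001],"yaw":0.0},
])

```text
time_s: 13.2
ee_pos: [0.4845, -0.0129, 0.0427]
eef_rot: [-3.141, -0.0, 1.432]
force: [-2.7, 1.3, 5.8]
grip_width: 0.0154
```

Call:
arm_command([
  {"gripper":0.0,"slide":[0,0,-0.0005],"yaw":0.0},
  {"gripper":0.0,"slide":[0,0,-0.001],"yaw":0.0},
  {"gripper":0.0,"slide":[0,0,-0.001],"yaw":0.0},
  {"gripper":0.0,"slide":[0,0,-0.001],"yaw":0.0},
])

```text
time_s: 13.7
ee_pos: [0.4845, -0.0129, 0.0427]
eef_rot: [-3.141, -0.0, 1.432]
force: [-11.3, 1.3, 21.6]
grip_width: 0.0153
```

```bash
python3 - <<'E'
from h import *
im1=shot('wrist','w7')['color'][...,::-1]; im2=shot('top','top2')['color'][...,::-1]
o=readout.get_obs(); print(o['ee_pos'],o['eef_rot'],o['force'],o['moment'])
a=cv2.resize(im1[130:230,140:500],None,fx=2.2,fy=2.2,interpolation=cv2.INTER_CUBIC); b=cv2.resize(im2[150:290,215:475],None,fx=792/260,fy=792/260*.8)[:,:792]
cv2.imwrite('pics/fin.png',np.vstack([a,b]))
E
```

```text
[ 0.48456267 -0.01287767  0.0426964 ] [-3.14151111e+00 -5.82045215e-05  1.43191011e+00] [-10.70382856   1.43338365  20.74286908] [0.14974037 2.08703762 0.01398897]
```

View pics/fin.png

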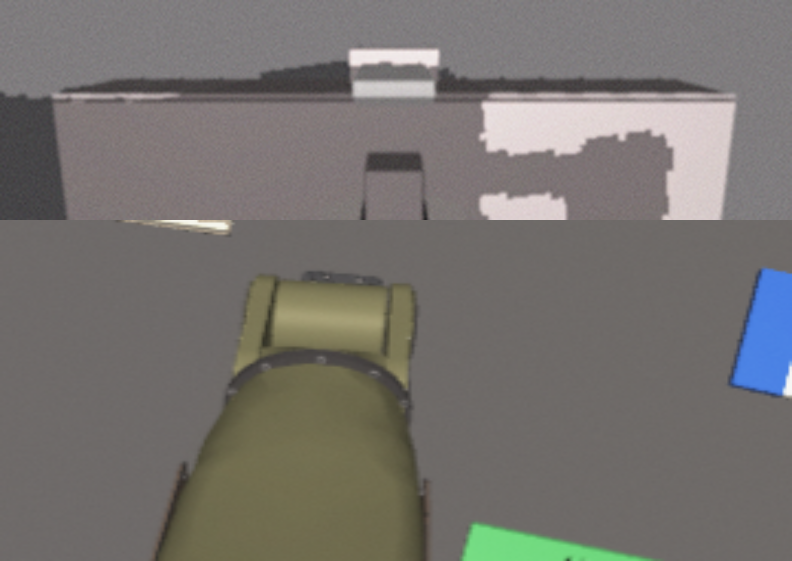

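Seated: the clip nose at (395,88) reaches over the plate edge, and z stopped hard at the predicted 0.0427. I'll ease the push to about 12 N.

Call:
arm_command([
  {"gripper":0.0,"slide":[-0.0002,0,0.0003],"yaw":0.0},
  {"gripper":0.0,"slide":[-0.0003,0,0.0006],"yaw":0.0},
  {"gripper":0.0,"slide":[-0.0003,0,0.0006],"yaw":0.0},
  {"gripper":0.0,"slide":[-0.0003,0,0.0006],"yaw":0.0},
])

```text
time_s: 14.3
ee_pos: [0.4846, -0.0129, 0.0427]
eef_rot: [3.141, -0.0, 1.432]
force: [-4.3, 1.4, 10.2]
grip_width: 0.0155
```

Call:
arm_command([
  {"gripper":0.0,"slide":[0,0,0],"yaw":0.0},
  {"gripper":0.0,"slide":[0,0,0],"yaw":0.0},
  {"gripper":0.0,"slide":[0,0,0],"yaw":0.0},
])

```text
time_s: 14.68
ee_pos: [0.4846, -0.0129, 0.0427]
eef_rot: [3.141, -0.0, 1.432]
force: [-5.0, 0.2, 9.7]
grip_width: 0.0161
```

```bash
python3 - <<'E'
from h import *
o=readout.get_obs(); print(o['ee_pos'],o['force'],o['time_s'])
if 7<o['force'][2]<18: print(job.hand_in())
E
```

```text
[ 0.48455311 -0.01289086  0.04274219] [-4.98178042  0.18386364  9.67011655] 14.675
the job is handed in; nothing more can be done
None
```

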